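# Put the loose sockets back on the socket rail in size order

### The job

The job is done, so put the four loose sockets back on the socket rail on the bench, one to a clip, in order of size: the smallest on the clip next to the metal hanging ring, then growing clip by clip to the largest next to the black end stop. Each socket must stand mouth up with its drive hole over the clip's post and sit fully down on the clip; leave the torque wrench, the spanner and the roll of masking tape where they lie.

Things in the scene. Friction and masses are not known exactly. Their poses are not given: they have to be found in the camera images.
- socket_a: The smallest of four loose bright steel wrench sockets: a plain cylinder 31 mm in diameter and 46 mm tall, standing upright on its drive end with the hexagonal mouth (21 mm across flats) up. The square drive hole in its underside is 19.6 mm wide and open to above. Origin: centre of the underside; z up along its axis. Grip it from above on the outside; about 0.16 kg.
- socket_b: The second smallest of four loose bright steel wrench sockets: a plain cylinder 40 mm in diameter and 52 mm tall, standing upright on its drive end with the hexagonal mouth (28 mm across flats) up. The square drive hole in its underside is 19.6 mm wide and open to above. Origin: centre of the underside; z up along its axis. Grip it from above on the outside; about 0.28 kg.
- socket_c: The second largest of four loose bright steel wrench sockets: a plain cylinder 50 mm in diameter and 59 mm tall, standing upright on its drive end with the hexagonal mouth (36 mm across flats) up. The square drive hole in its underside is 19.6 mm wide and open to above. Origin: centre of the underside; z up along its axis. Grip it from above on the outside; about 0.48 kg.
- socket_d: The largest of four loose bright steel wrench sockets: a plain cylinder 60 mm in diameter and 66 mm tall, standing upright on its drive end with the hexagonal mouth (46 mm across flats) up. The square drive hole in its underside is 19.6 mm wide and open to above. Origin: centre of the underside; z up along its axis. Grip it from above on the outside; about 0.7 kg.
- clip_0: One of four identical black clips in a row on the rail, numbered in no particular order, fixed, 62 to 78 mm apart. Origin: on the post's axis at bench-top level; y along the rail. Foot 32 x 34 mm; flat round shoulder (28 mm diameter) 20 mm above the bench, where the socket's underside rests; round post 11 mm thick, tapering to 4 mm at its tip 42 mm above the bench, for the socket's drive hole.
- clip_1: One of four identical black clips in a row on the rail, numbered in no particular order, fixed, 62 to 78 mm apart. Origin: on the post's axis at bench-top level; y along the rail. Foot 32 x 34 mm; flat round shoulder (28 mm diameter) 20 mm above the bench, where the socket's underside rests; round post 11 mm thick, tapering to 4 mm at its tip 42 mm above the bench, for the socket's drive hole.
- clip_2: One of four identical black clips in a row on the rail, numbered in no particular order, fixed, 62 to 78 mm apart. Origin: on the post's axis at bench-top level; y along the rail. Foot 32 x 34 mm; flat round shoulder (28 mm diameter) 20 mm above the bench, where the socket's underside rests; round post 11 mm thick, tapering to 4 mm at its tip 42 mm above the bench, for the socket's drive hole.
- clip_3: One of four identical black clips in a row on the rail, numbered in no particular order, fixed, 62 to 78 mm apart. Origin: on the post's axis at bench-top level; y along the rail. Foot 32 x 34 mm; flat round shoulder (28 mm diameter) 20 mm above the bench, where the socket's underside rests; round post 11 mm thick, tapering to 4 mm at its tip 42 mm above the bench, for the socket's drive hole.
- hanging_ring: Flat bare-metal ring (46 mm outside, 26 mm hole, 9 mm high) at one end of the rail, in line with the clips, 54 to 62 mm from the nearest post; the other end has a rectangular black end stop. Rail: aluminium channel 30 mm wide, 10 mm high, fixed to the bench. Origin: centre of its underside; y along the rail.
- torque_wrench: Bystander: torque wrench, 320 mm long, lying on the bench to the right of the work. Origin: centre of its underside.
- spanner: Bystander: ring and open-end spanner, 187 mm long, lying flat to the left of the work. Origin: centre of its underside.
- tape_roll: Bystander: roll of masking tape, 92 mm in diameter and 24 mm high, lying flat behind and left of the rail. Origin: centre of its underside.
There are look-alikes about, which are no part of the job. What is shaped like the socket_d but orange is not meant. What is shaped like the socket_c but purple is not meant.

How it is judged:
At the end, for the whole second after the job is handed in: Counting along the rail from the hanging ring, the clips hold socket_a, socket_b, socket_c, socket_d (31, 40, 50, 60 mm), each with its axis within 8 mm of a clip's post, its underside resting on the clip's shoulder (20 mm above the bench, within 4 mm), upright within 0.1 rad, mouth up, and at rest (horizontal distance between socket_a and hanging_ring between 0.038 and 0.078 m and (horizontal distance between socket_a and clip_0 below 0.008 m or horizontal distance between socket_a and clip_1 below 0.008 m or horizontal distance between socket_a and clip_2 below 0.008 m or horizontal distance between socket_a and clip_3 below 0.008 m) and height (world z) of socket_a between 0.016 and 0.024 m and angle between each of socket_a, socket_b, socket_c, socket_d's own z axis and vertical below 0.1 rad and linear speed of each of socket_a, socket_b, socket_c, socket_d below 0.02 m/s and angular speed of each of socket_a, socket_b, socket_c, socket_d below 0.2 rad/s and horizontal distance between socket_b and hanging_ring between 0.108 and 0.148 m and (horizontal distance between socket_b and clip_0 below 0.008 m or horizontal distance between socket_b and clip_1 below 0.008 m or horizontal distance between socket_b and clip_2 below 0.008 m or horizontal distance between socket_b and clip_3 below 0.008 m) and height (world z) of socket_b between 0.016 and 0.024 m and horizontal distance between socket_c and hanging_ring between 0.178 and 0.218 m and (horizontal distance between socket_c and clip_0 below 0.008 m or horizontal distance between socket_c and clip_1 below 0.008 m or horizontal distance between socket_c and clip_2 below 0.008 m or horizontal distance between socket_c and clip_3 below 0.008 m) and height (world z) of socket_c between 0.016 and 0.024 m and horizontal distance between socket_d and hanging_ring between 0.248 and 0.288 m and (horizontal distance between socket_d and clip_0 below 0.008 m or horizontal distance between socket_d and clip_1 below 0.008 m or horizontal distance between socket_d and clip_2 below 0.008 m or horizontal distance between socket_d and clip_3 below 0.008 m) and height (world z) of socket_d between 0.016 and 0.024 m); the robot touches nothing.
It fails at once if the torque wrench is moved by more than 30 mm (distance of torque_wrench from where it was at the start of the episode above 0.03 m).
It fails at once if the spanner is moved by more than 30 mm (distance of spanner from where it was at the start of the episode above 0.03 m).
It fails at once if the roll of masking tape is moved by more than 30 mm (distance of tape_roll from where it was at the start of the episode above 0.03 m).
It also fails if it takes over 93 s, if anything falls off the work surface, if the arm or the gripper's body presses on something with over 40 N, if the wrist force passes 120 N, or if a joint passes its speed limit or range.

### The arm

A 6-joint arm with a two-finger parallel gripper is mounted at the origin on a cart in front of the work surface, level with it; the furniture and walls round the work are solid. World frame = base frame: x ahead of the robot, y to its left, z up, the work surface at z = 0. Lengths are in m, angles in rad, forces in N, time in s.
With the tool pointing down it reaches from about 0.4 to 0.925 m from the base axis. Payload 12.5 kg.
Tool frame: the origin (TCP) lies at the very end of the fingers, on their centre line; the grasp point (between the pads) lies 19 mm behind it (bot.grip_point_offset is the distance from the TCP to the grasp point, in m); z points along the fingers, y is the line along which they close (so a half turn about z gives the same grasp; the last joint's range is limited). The gripper opens to 95 mm and grips with 3 to 60 N. Pads are 20 mm wide; open, the fingers measure 119 mm over their backs; the gripper's body (75 mm by 180 mm) begins 59 mm behind the grasp point.
Start: joints at [-1.359, 0.491, 1.559, -0, 1.092, -0.106], TCP at [0.195, -0.594, 0.215] pointing down, gripper open.
Joint ranges: [-3.1, 3.1], [-0.84, 2.19], [0.05, 2.79], [-1.13, 4.28], [0.06, 2.93], [-2.69, 2.69]. Speed limits (rad/s): [2.22, 2.22, 2.79, 3.14, 3.14, 3.14].

### API

Orientations are given as [roll, pitch, yaw] about the fixed x, y, z axes, in that order (R = Rz(yaw) Ry(pitch) Rx(roll)).
In Python, from plant import bot, grab_frame, camera_info gives the robot as it stands.
- The arm moves only by the shell command python3 -m pendant 'ROWS' [FORCE]. ROWS is JSON, a list that holds one entry, the list of rows, each a list of 7 numbers: the finger opening in mm, from 0 to 95.1, then the shift along the world's x, y, z in mm, then the turn, a rotation vector about the world's x, y, z in degrees. A call has 1 to 20 rows; each row is the pose to reach, as a shift and turn from the pose commanded when the call began; what a row does not reach only later rows make up. A row lasts 1/10 s, in which the tool goes at most 50 mm and 8.59 degrees, less where a joint would pass 70% of its speed; a pose out of reach is approached as far as the arm can. A call with a gripper value outside its range is refused whole. The fingers move at their own pace and stop on an object; FORCE is the grip in N (left out, the last holds). Time passes only in rows, so rows that repeat a pose let the fingers close. It gives the time, the measured TCP pose, the force, the opening and the grip force at its end, in the units of the state.
- bot.sense(): the state, without advancing time (a new reading comes with each control period).
- grab_frame(name): name is "side" or "top"; returns the picture (480x640x3 uint8, red, green, blue); there is no depth.
- camera_info(name): a dict with "K" (3x3 intrinsics, pixels), "k1" (the pictures are not rectified: a ray, as slopes to the right and down, at radius r is drawn at 1 + k1 r^2 times it, then the intrinsics apply), "rvec" (rotation vector, rad) and "tvec" (3), from world to camera coordinates, as OpenCV has them. Camera axes: x right, y down, z forward; pixel columns grow to the right and rows downward; lengths in m; the calibration is good to about 2 mm. A picture is of the moment at which its call begins. camera_info takes no time and is no camera call.
- bot.close_job(): hands the job in; it is judged then, once.
The state is a dict: "t": time; "q": joint angles; "joint_vel": joint speeds; "joint_efforts": joint torques, N m; "eef_pos": TCP position; "tcp_rot": TCP orientation; "force": force on the tool from outside, world axes, zero at the start; "ft_torque": the same for the moment, N m; "finger_gap": opening from 0.0 (shut) to 1.0 (fully open); "finger_force": force on a finger pad.
Only numpy, scipy, OpenCV 4.12 (cv2) and the standard library are available. Lean on these libraries where they do the work, as an engineer would, in place of code of your own. Each camera call takes 0.05 s, during which the arm holds its last target. There are 200 camera calls.

## Working session

There is one attempt and no reset: what is moved stays moved. The work goes in short steps, Python scripts to look and compute and a shell command to move; the robot and the scene stay as the last step left them, time stands still between calls to the robot, and variables do not carry over. Pictures are saved under pics/ and viewed, at most 14 in all, crops included, and the job is handed in when it is done.

```bash
mkdir -p pics; python3 - <<'E'
from plant import bot, grab_frame, camera_info
import cv2
for n in("top","side"):
    cv2.imwrite(f"pics/{n}0.png",grab_frame(n)[:,:,::-1]); print(camera_info(n))
s=bot.sense(); print(s)
E
```

```text
{'K': array([[453.52640049,   0.        , 327.59193527],
       [  0.        , 453.52640049, 233.37578462],
       [  0.        ,   0.        ,   1.        ]]), 'k1': 0.008813217534855354, 'rvec': array([ 2.16250898, -2.14890109,  0.15844934]), 'tvec': array([-0.19351591,  0.54665801,  0.93461672])}
{'K': array([[585.97950997,   0.        , 318.44866844],
       [  0.        , 585.97950997, 245.8689048 ],
       [  0.        ,   0.        ,   1.        ]]), 'k1': -0.07864855678044416, 'rvec': array([ 2.00901715, -0.01497224,  0.01862138]), 'tvec': array([-0.53745989, -0.0331849 ,  1.69883584])}
{'t': 0.1, 'q': array([-1.35861557e+00,  4.91494039e-01,  1.55939396e+00, -1.68881446e-05,
        1.09170660e+00, -1.05577376e-01]), 'joint_vel': array([ 0.00115035, -0.00134689, -0.00079458,  0.00028652,  0.00035327,
       -0.00024734]), 'joint_efforts': array([ 4.43812169e-03, -6.13622904e+01, -2.58606756e+01,  6.94564800e-02,
        4.70355107e-02, -5.80599112e-05]), 'eef_pos': array([ 0.19525815, -0.59348509,  0.21412156]), 'tcp_rot': array([-3.14059471e+00, -9.06909327e-05,  3.17765883e-01]), 'force': array([-0.24989736,  0.57136507, -1.34110424]), 'ft_torque': array([ 0.01721921,  0.03097857, -0.01867446]), 'finger_force': 0.0, 'finger_gap': 1.0010236451398544}
```

View pics/top0.png

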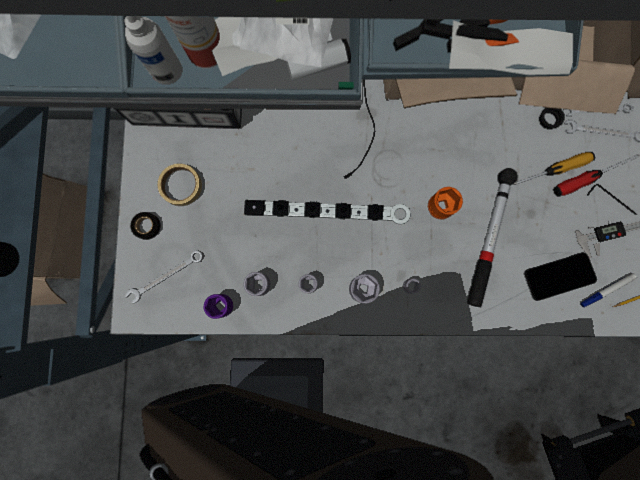

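View pics/side0.png

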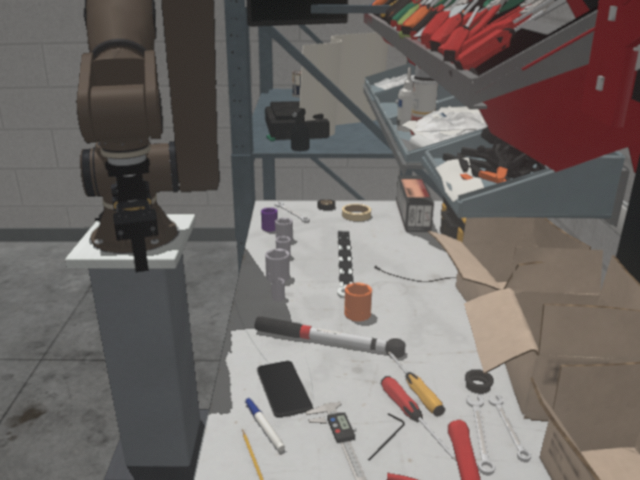

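The top view shows sockets at about (257,284), (312,283), (366,288) and (411,284, in shadow). The ring is at (400,214), the end stop at (255,207), and the clips at about (281,209), (313,210), (343,211) and (375,212). The look-alikes are purple (218,306) and orange (446,203). I'll enlarge the area and measure.

```bash
cat > h.py <<'E'
from plant import bot, grab_frame, camera_info
import cv2, numpy as np
def cam(n):
    c=camera_info(n); return c["K"],np.array([c["k1"],0,0,0,0.]),c["rvec"],c["tvec"]
def world(n,uv,z):
    K,d,r,t=cam(n); R=cv2.Rodrigues(r)[0]
    p=cv2.undistortPointsIter(np.float64([[uv]]),K,d,None,None,(3,100,1e-12)).ravel()
    o=-R.T@t; v=R.T@np.array([*p,1]); return o+v*(z-o[2])/v[2]
def pix(n,X):
    K,d,r,t=cam(n); return cv2.projectPoints(np.float64([X]),r,t,K,d)[0].ravel()
def crop(n,name,x0,y0,w,h,f):
    g=grab_frame(n)[y0:y0+h,x0:x0+w,::-1]
    cv2.imwrite(f"pics/{name}.png",cv2.resize(g,None,fx=f,fy=f,interpolation=cv2.INTER_CUBIC))
E
python3 - <<'E'
from h import *
crop("top","c1",235,190,200,120,4)
K,d,r,t=cam("top"); print(-cv2.Rodrigues(r)[0].T@t)
for uv in [(257,284),(312,283),(366,288),(411,284)]: print(world("top",uv,.05).round(3))
for uv in [(281,209),(313,210),(343,211),(375,212),(400,214),(255,207)]: print(world("top",uv,.02).round(3))
E
```

```text
[ 0.41570029 -0.18025207  1.00224461]
[ 0.439 -0.043  0.05 ]
[ 0.442 -0.158  0.05 ]
[ 0.432 -0.271  0.05 ]
[ 0.441 -0.365  0.05 ]
[ 0.604 -0.087  0.02 ]
[ 0.602 -0.158  0.02 ]
[ 0.6   -0.224  0.02 ]
[ 0.599 -0.294  0.02 ]
[ 0.595 -0.349  0.02 ]
[ 0.608 -0.03   0.02 ]
```

View pics/c1.png

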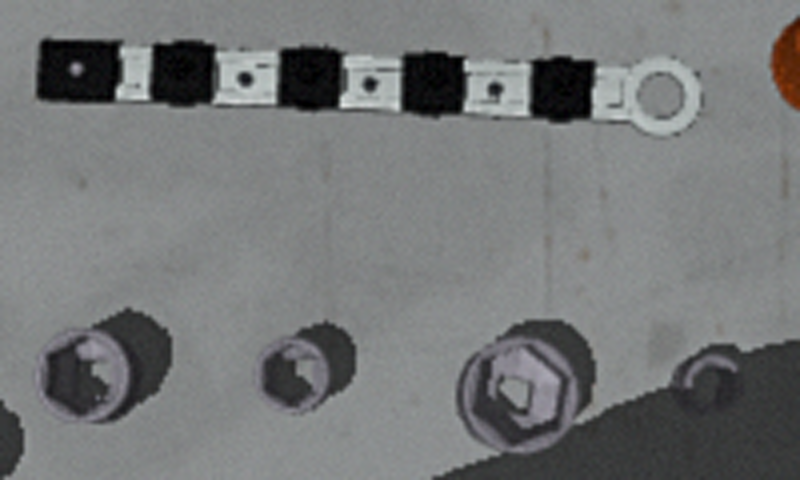

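The four steel sockets in the crop have rim centres C (84,374), B (293,374), D (518,393) and A (~708,380, in shadow). Their rim radii of about 46, 36 and 59 px match 50, 40 and 60 mm. The purple and orange ones are excluded by colour. I'll brighten the dark parts to locate A and the posts, and overlay projected models as a check.

```bash
python3 - <<'E'
from h import *
f=8
g=grab_frame("top")[:,:,::-1]
g=(255*(g/255.)**.45).astype(np.uint8)
def sub(x0,y0,w,h): return cv2.resize(g[y0:y0+h,x0:x0+w],None,fx=f,fy=f,interpolation=cv2.INTER_CUBIC)
def circ(im,x0,y0,c,R,z,col):
    a=np.linspace(0,2*np.pi,60)
    P=np.array([pix("top",(c[0]+R*np.cos(t),c[1]+R*np.sin(t),z)) for t in a])
    cv2.polylines(im,[np.int32(((P-[x0,y0]+.5)*f-.5).round())],True,col,1)
S={}
for n,(u,v),h,R in [("C",(84,374),.059,.025),("B",(293,374),.052,.02),("D",(518,393),.066,.03),("A",(708,380),.046,.0155)]:
    S[n]=(world("top",((u+.5)/4-.5+235,(v+.5)/4-.5+190),h),h,R); print(n,S[n][0].round(4))
b=sub(245,265,100,35); x=sub(345,265,85,37)
for n in "CB": circ(b,245,265,S[n][0],S[n][2],S[n][1],(0,255,0)); circ(b,245,265,S[n][0],S[n][2],0,(0,0,255))
for n in "DA": circ(x,345,265,S[n][0],S[n][2],S[n][1],(0,255,0)); circ(x,345,265,S[n][0],S[n][2],0,(0,0,255))
r1=sub(245,195,100,0+30); r2=sub(325,198,90,30)
def pad(i): return cv2.copyMakeBorder(i,0,0,0,800-i.shape[1],0)
a=np.vstack([pad(b),pad(x)]); cv2.imwrite("pics/e1.png",a)
rr=np.vstack([pad(r1),pad(r2)]); cv2.imwrite("pics/e2.png",np.clip(rr*1.0,0,255))
print(a.shape,rr.shape)
E
```

```text
C [ 0.4403 -0.0419  0.059 ]
B [ 0.4411 -0.1494  0.052 ]
D [ 0.4318 -0.2654  0.066 ]
A [ 0.4395 -0.367   0.046 ]
(576, 800, 3) (480, 800, 3)[ WARN:0@1.015] global loadsave.cpp:1063 imwrite_ Unsupported depth image for selected encoder is fallbacked to CV_8U.
```

View pics/e1.png

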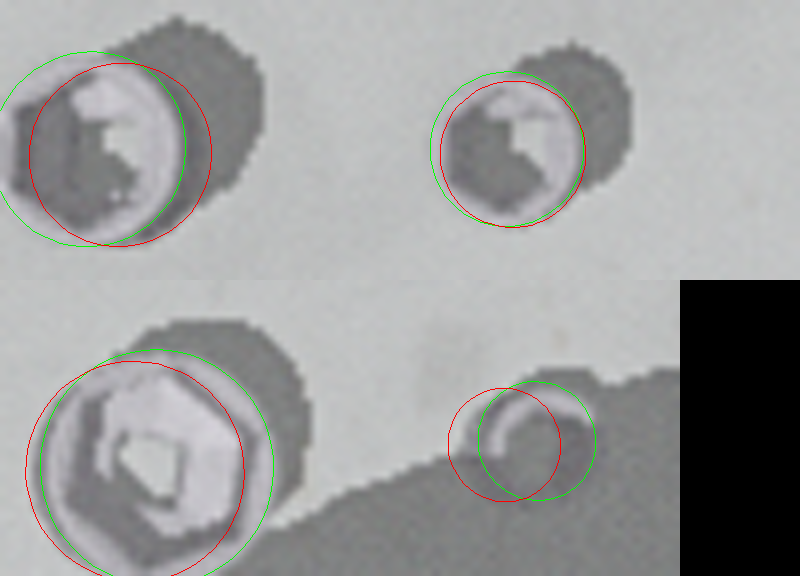

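View pics/e2.png

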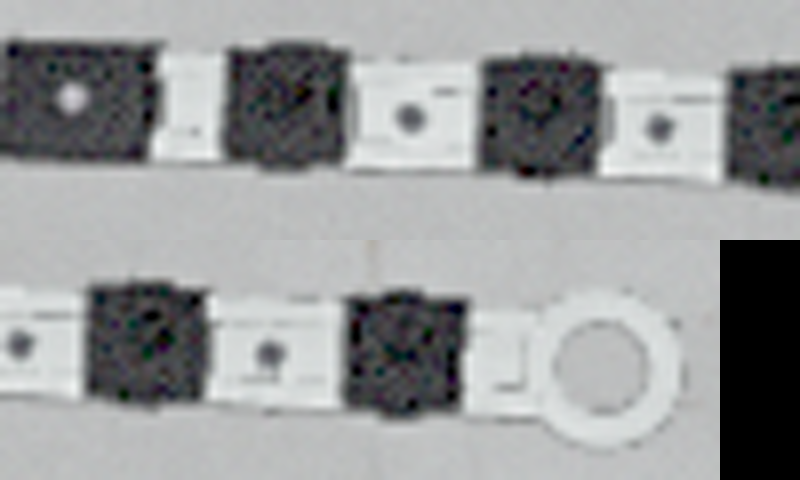

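The overlays fit all four rims. A is the shadowed 31 mm one at about (412,285), and the ring side is the right end, at lower y. Next I compute clip positions and move offsets.

```bash
python3 - <<'E'
from h import *
q=lambda u,v,x0,y0:((u+.5)/8-.5+x0,(v+.5)/8-.5+y0)
P=[world("top",q(*p),.013) for p in [(288,103,245,195),(541,117,245,195),(147,104,325,198),(405,115,325,198)]]
r=world("top",q(605,128,325,198),.009)
for p in P: print(p.round(4),"ring dist",np.linalg.norm((p-r)[:2]).round(4))
print("ring",r.round(4)); print(np.linalg.norm(np.diff(P,axis=0),axis=1))
print(np.rad2deg(np.pi/2-bot.sense()["tcp_rot"][2]))
E
```

```text
[ 0.6086 -0.0858  0.013 ] ring dist 0.2663
[ 0.6052 -0.1559  0.013 ] ring dist 0.1961
[ 0.6027 -0.2241  0.013 ] ring dist 0.1278
[ 0.6001 -0.2956  0.013 ] ring dist 0.0562
ring [ 0.5976 -0.3518  0.009 ]
[0.07018619 0.06825386 0.07161962]
71.79323734777263
```

```bash
python3 -m pendant '[[[95,20,27,0,0,0,6],[95,40,55,0,0,0,12],[95,60,82,0,0,0,18],[95,79,110,0,0,0,24],[95,99,137,-5,0,0,30],[95,119,165,-10,0,0,36],[95,138,192,-15,0,0,42],[95,158,219,-20,0,0,48],[95,178,247,-30,0,0,54],[95,198,274,-40,0,0,60],[95,217,302,-50,0,0,66],[95,237,329,-60,0,0,72],[95,237,329,-65,0,0,72],[95,237,329,-65,0,0,72],[95,237,329,-65,0,0,72]]]' 40
```

```text
t: 1.7
eef_pos: [0.4321, -0.2654, 0.1498]
tcp_rot: [3.141, 0.0, 1.573]
force: [0.2, 0.8, -0.4]
finger_gap: 0.998
finger_force: 0.0
```

```bash
python3 -m pendant '[[[95,0,0,-30,0,0,0],[95,0,0,-60,0,0,0],[95,0,0,-90,0,0,0],[95,0,0,-110,0,0,0],[95,0,0,-125,0,0,0],[95,0,0,-125,0,0,0],[50,0,0,-125,0,0,0],[50,0,0,-125,0,0,0],[50,0,0,-125,0,0,0],[50,0,0,-125,0,0,0],[50,0,0,-125,0,0,0],[50,0,0,-125,0,0,0],[50,0,0,-125,0,0,0],[50,0,0,-125,0,0,0]]]' 40
```

```text
t: 3.1
eef_pos: [0.4315, -0.2643, 0.025]
tcp_rot: [-3.14, -0.001, 1.575]
force: [-5.3, -0.8, 7.8]
finger_gap: 0.623
finger_force: 40.0
```

```bash
python3 -m pendant '[[[50,0,0,15,0,0,0],[50,0,0,40,0,0,0],[50,0,0,70,0,0,0],[50,0,0,95,0,0,0],[50,0,0,105,0,0,0],[50,12,12,105,0,0,0],[50,32,32,105,0,0,0],[50,55,55,105,0,0,0],[50,80,80,105,0,0,0],[50,105,105,105,0,0,0],[50,130,130,105,0,0,0],[50,150,152,105,0,0,0],[50,165,168,105,0,0,0],[50,173,176,105,0,0,0],[50,177,179,105,0,0,0],[50,177,179,95,0,0,0],[50,177,179,75,0,0,0],[50,177,179,60,0,0,0],[50,177,179,50,0,0,0],[50,177,179,50,0,0,0]]]' 40; python3 -c "
from h import *
crop('side','s1',250,190,160,120,5); print(bot.sense())"
```

```text
t: 5.1
eef_pos: [0.6081, -0.0863, 0.073]
tcp_rot: [-3.139, -0.001, 1.573]
force: [0.0, 0.5, -6.5]
finger_gap: 0.624
finger_force: 40.0
{'t': 5.15, 'q': array([-2.48131593e-01,  6.41698947e-01,  1.71364013e+00, -4.25816872e-05,
        7.87594624e-01, -2.50957217e-01]), 'joint_vel': array([ 0.00708709, -0.02133414, -0.02054647,  0.0018832 ,  0.00860888,
        0.00102579]), 'joint_efforts': array([-1.06394032e-01, -6.69321799e+01, -2.04242170e+01,  4.25142737e-02,
       -5.71384805e-02, -6.85492822e-03]), 'eef_pos': array([ 0.60874865, -0.08625445,  0.07403345]), 'tcp_rot': array([-3.14028613e+00, -3.03832092e-04,  1.57365182e+00]), 'force': array([ 0.79286457,  0.32814146, -6.90449957]), 'ft_torque': array([-0.07069024, -0.11810938,  0.06084303]), 'finger_force': 39.99320067465305, 'finger_gap': 0.6250904695962164}
```

View pics/s1.png

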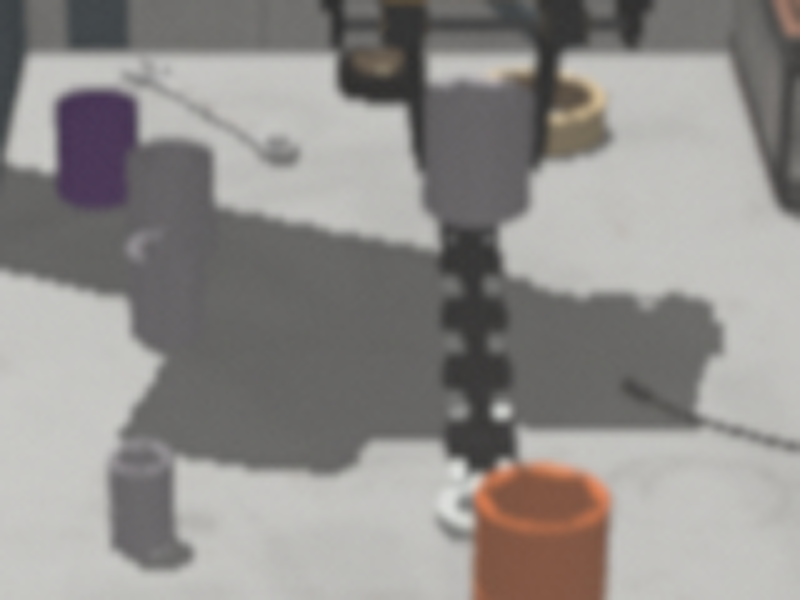

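D hangs upright over the end-stop clip (crop 475,150 over the rail line at 475,240), and the wrist carries about 7 N as expected. I'll lower it.

```bash
python3 -m pendant '[[[50,0,0,-6,0,0,0],[50,0,0,-12,0,0,0],[50,0,0,-18,0,0,0],[50,0,0,-24,0,0,0],[50,0,0,-28,0,0,0],[50,0,0,-29,0,0,0],[50,0,0,-29,0,0,0],[50,0,0,-29,0,0,0]]]' 40
```

```text
t: 5.95
eef_pos: [0.6093, -0.0856, 0.0457]
tcp_rot: [3.142, -0.0, 1.574]
force: [-0.3, 0.7, -6.5]
finger_gap: 0.624
finger_force: 40.0
```

```bash
python3 -m pendant '[[[75,0,0,0,0,0,0],[85,0,0,0,0,0,0],[90,0,0,0,0,0,0],[90,0,0,0,0,0,0],[90,0,0,5,0,0,0],[90,0,0,20,0,0,0],[90,0,0,50,0,0,0],[90,0,0,80,0,0,0],[95,0,0,100,0,0,0],[95,-15,4,104,0,0,0],[95,-45,12,104,0,0,0],[95,-80,21,104,0,0,0],[95,-115,30,104,0,0,0],[95,-150,39,104,0,0,0],[95,-169,44,90,0,0,0],[95,-169,44,65,0,0,0],[95,-169,44,35,0,0,0],[95,-169,44,5,0,0,0],[95,-169,44,-15,0,0,0],[95,-169,44,-26,0,0,0]]]' 40
python3 -m pendant '[[[95,0,0,0,0,0,0],[45,0,0,0,0,0,0],[45,0,0,0,0,0,0],[45,0,0,0,0,0,0],[45,0,0,0,0,0,0],[45,0,0,0,0,0,0],[45,0,0,0,0,0,0],[45,0,0,0,0,0,0],[45,0,0,0,0,0,0],[45,0,0,0,0,0,0]]]' 35
python3 -c "
from h import *
crop('side','s2',250,190,160,120,5)"
```

```text
t: 7.95
eef_pos: [0.4404, -0.0417, 0.0191]
tcp_rot: [-3.141, -0.0, 1.574]
force: [-0.3, 0.3, -0.2]
finger_gap: 1.001
finger_force: 0.0
t: 8.95
eef_pos: [0.4397, -0.0416, 0.0198]
tcp_rot: [-3.14, -0.0, 1.575]
force: [-4.0, -0.8, 5.7]
finger_gap: 0.53
finger_force: 35.0
```

View pics/s2.png

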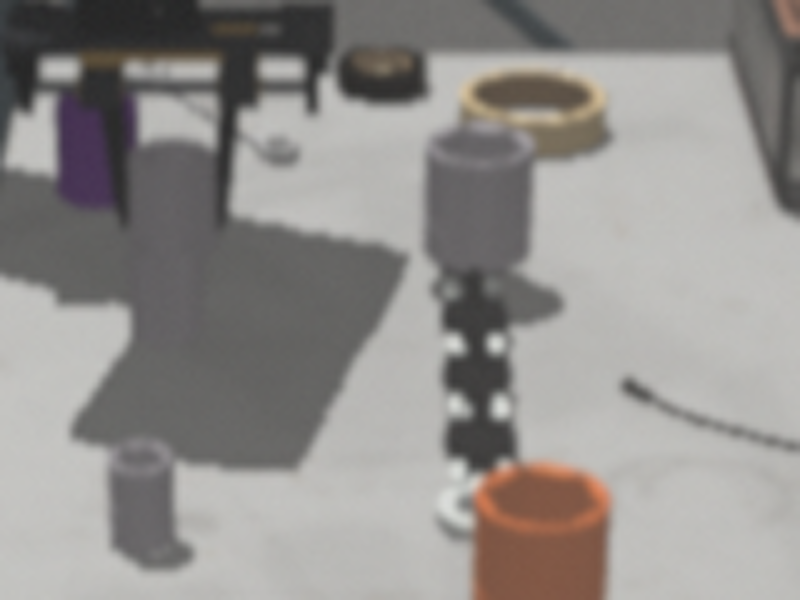

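D stands upright and seated (crop 478,195), and C is held at 50 mm opening. I'll place C on the next clip.

```bash
python3 -m pendant '[[[45,0,0,15,0,0,0],[45,0,0,40,0,0,0],[45,0,0,70,0,0,0],[45,0,0,95,0,0,0],[45,0,0,105,0,0,0],[45,12,-8,105,0,0,0],[45,32,-22,105,0,0,0],[45,55,-38,105,0,0,0],[45,80,-55,105,0,0,0],[45,105,-73,105,0,0,0],[45,130,-90,105,0,0,0],[45,150,-104,105,0,0,0],[45,160,-111,105,0,0,0],[45,165,-114,105,0,0,0],[45,165,-114,105,0,0,0],[45,165,-114,95,0,0,0],[45,165,-114,75,0,0,0],[45,165,-114,60,0,0,0],[45,165,-114,50,0,0,0],[45,165,-114,45,0,0,0]]]' 35
python3 -m pendant '[[[45,0,0,-6,0,0,0],[45,0,0,-12,0,0,0],[45,0,0,-18,0,0,0],[45,0,0,-23,0,0,0],[45,0,0,-24,0,0,0],[45,0,0,-24,0,0,0],[45,0,0,-24,0,0,0]]]' 35
```

```text
t: 11.0
eef_pos: [0.6048, -0.1554, 0.0635]
tcp_rot: [-3.14, -0.001, 1.575]
force: [0.5, -0.4, -4.7]
finger_gap: 0.532
finger_force: 35.0
t: 11.7
eef_pos: [0.6055, -0.1558, 0.0409]
tcp_rot: [3.141, 0.0, 1.574]
force: [0.7, -0.6, -5.3]
finger_gap: 0.527
finger_force: 35.0
```

```bash
python3 -m pendant '[[[65,0,0,0,0,0,0],[75,0,0,0,0,0,0],[80,0,0,0,0,0,0],[80,0,0,0,0,0,0],[80,0,0,5,0,0,0],[80,0,0,20,0,0,0],[80,0,0,50,0,0,0],[80,0,0,80,0,0,0],[85,0,0,100,0,0,0],[85,-15,1,104,0,0,0],[85,-45,2,104,0,0,0],[85,-80,4,104,0,0,0],[85,-115,5,104,0,0,0],[85,-150,7,104,0,0,0],[85,-164,7,90,0,0,0],[85,-164,7,65,0,0,0],[85,-164,7,35,0,0,0],[85,-164,7,5,0,0,0],[85,-164,7,-15,0,0,0],[85,-164,7,-25,0,0,0]]]' 35
python3 -m pendant '[[[85,0,0,0,0,0,0],[35,0,0,0,0,0,0],[35,0,0,0,0,0,0],[35,0,0,0,0,0,0],[35,0,0,0,0,0,0],[35,0,0,0,0,0,0],[35,0,0,0,0,0,0],[35,0,0,0,0,0,0],[35,0,0,0,0,0,0],[35,0,0,0,0,0,0]]]' 30
python3 -c "
from h import *
crop('side','s3',250,190,160,120,5)"
```

```text
t: 13.7
eef_pos: [0.4413, -0.1487, 0.0151]
tcp_rot: [-3.141, -0.0, 1.574]
force: [-0.2, 0.2, 0.2]
finger_gap: 0.893
finger_force: 0.0
t: 14.7
eef_pos: [0.441, -0.1486, 0.0158]
tcp_rot: [-3.141, -0.0, 1.574]
force: [-3.1, -0.7, 5.0]
finger_gap: 0.422
finger_force: 30.0
```

View pics/s3.png

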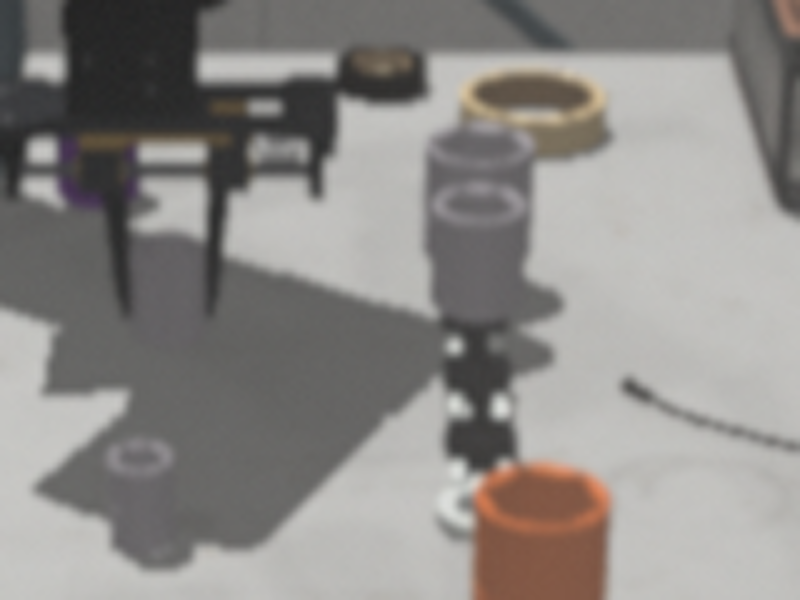

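C is seated in front of D (crop 478,255), and B is held at 40 mm. I'll place B on the third clip from the stop.

```bash
python3 -m pendant '[[[35,0,0,15,0,0,0],[35,0,0,40,0,0,0],[35,0,0,70,0,0,0],[35,0,0,95,0,0,0],[35,0,0,105,0,0,0],[35,12,-6,105,0,0,0],[35,32,-15,105,0,0,0],[35,55,-25,105,0,0,0],[35,80,-37,105,0,0,0],[35,105,-49,105,0,0,0],[35,130,-60,105,0,0,0],[35,148,-68,105,0,0,0],[35,158,-73,105,0,0,0],[35,162,-75,105,0,0,0],[35,162,-75,105,0,0,0],[35,162,-75,95,0,0,0],[35,162,-75,75,0,0,0],[35,162,-75,60,0,0,0],[35,162,-75,50,0,0,0],[35,162,-75,45,0,0,0]]]' 30
python3 -m pendant '[[[35,0,0,-6,0,0,0],[35,0,0,-12,0,0,0],[35,0,0,-18,0,0,0],[35,0,0,-23,0,0,0],[35,0,0,-24,0,0,0],[35,0,0,-24,0,0,0],[35,0,0,-24,0,0,0]]]' 30
```

```text
t: 16.75
eef_pos: [0.6028, -0.2234, 0.0594]
tcp_rot: [-3.14, -0.001, 1.574]
force: [0.7, -0.1, -2.5]
finger_gap: 0.422
finger_force: 30.0
t: 17.45
eef_pos: [0.6034, -0.2238, 0.0369]
tcp_rot: [3.141, 0.0, 1.574]
force: [-0.1, -0.0, -2.6]
finger_gap: 0.421
finger_force: 30.0
```

```bash
python3 -m pendant '[[[55,0,0,0,0,0,0],[65,0,0,0,0,0,0],[70,0,0,0,0,0,0],[70,0,0,0,0,0,0],[70,0,0,5,0,0,0],[70,0,0,20,0,0,0],[70,0,0,50,0,0,0],[70,0,0,80,0,0,0],[70,0,0,100,0,0,0],[70,-15,-13,104,0,0,0],[70,-45,-39,104,0,0,0],[70,-75,-65,104,0,0,0],[70,-105,-92,104,0,0,0],[70,-135,-118,104,0,0,0],[70,-155,-135,95,0,0,0],[70,-164,-143,65,0,0,0],[70,-164,-143,35,0,0,0],[70,-164,-143,5,0,0,0],[70,-164,-143,-15,0,0,0],[70,-164,-143,-25,0,0,0]]]' 30
python3 -m pendant '[[[70,0,0,0,0,0,0],[25,0,0,0,0,0,0],[25,0,0,0,0,0,0],[25,0,0,0,0,0,0],[25,0,0,0,0,0,0],[25,0,0,0,0,0,0],[25,0,0,0,0,0,0],[25,0,0,0,0,0,0],[25,0,0,0,0,0,0],[25,0,0,0,0,0,0]]]' 25
python3 -c "
from h import *
crop('side','s4',250,190,160,120,5)"
```

```text
t: 19.45
eef_pos: [0.4378, -0.3665, 0.0101]
tcp_rot: [-3.14, -0.002, 1.574]
force: [-0.1, -0.0, -0.3]
finger_gap: 0.734
finger_force: 0.0
t: 20.45
eef_pos: [0.4391, -0.3667, 0.012]
tcp_rot: [-3.141, -0.0, 1.574]
force: [-3.1, 0.3, 5.6]
finger_gap: 0.326
finger_force: 25.0
```

View pics/s4.png

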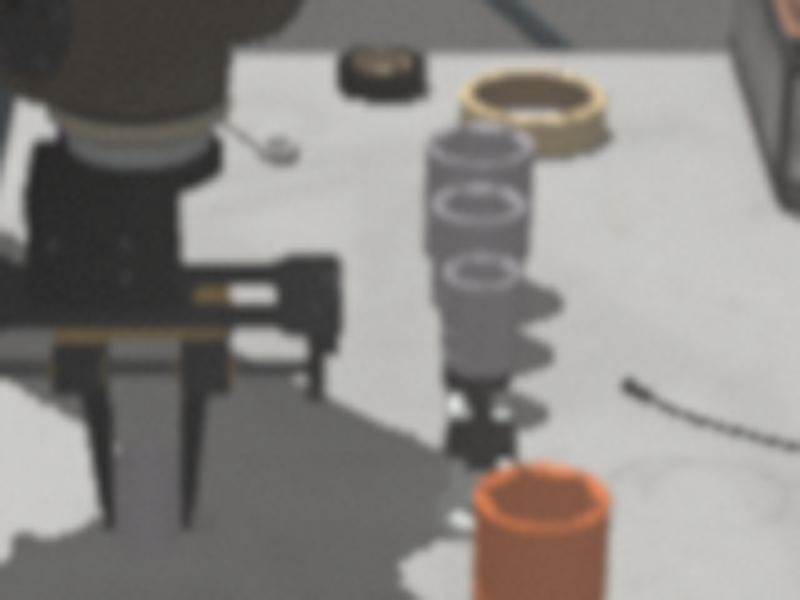

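B is seated (crop 482,320), and A is held at 31 mm. I'll place it on the clip next to the ring.

```bash
python3 -m pendant '[[[25,0,0,15,0,0,0],[25,0,0,40,0,0,0],[25,0,0,70,0,0,0],[25,0,0,95,0,0,0],[25,0,0,105,0,0,0],[25,12,5,105,0,0,0],[25,32,14,105,0,0,0],[25,55,24,105,0,0,0],[25,80,35,105,0,0,0],[25,105,46,105,0,0,0],[25,130,57,105,0,0,0],[25,148,65,105,0,0,0],[25,157,69,105,0,0,0],[25,161,71,105,0,0,0],[25,161,71,105,0,0,0],[25,161,71,95,0,0,0],[25,161,71,75,0,0,0],[25,161,71,60,0,0,0],[25,161,71,50,0,0,0],[25,161,71,45,0,0,0]]]' 25
python3 -m pendant '[[[25,0,0,-6,0,0,0],[25,0,0,-12,0,0,0],[25,0,0,-18,0,0,0],[25,0,0,-23,0,0,0],[25,0,0,-24,0,0,0],[25,0,0,-24,0,0,0],[25,0,0,-24,0,0,0]]]' 25
python3 -m pendant '[[[45,0,0,0,0,0,0],[60,0,0,0,0,0,0],[60,0,0,0,0,0,0],[60,0,0,0,0,0,0],[60,0,0,5,0,0,0],[60,0,0,20,0,0,0],[60,0,0,50,0,0,0],[60,0,0,80,0,0,0],[60,0,0,110,0,0,0],[60,-20,-13,140,0,0,0],[60,-50,-40,150,0,0,0],[60,-80,-75,150,0,0,0],[60,-110,-110,150,0,0,0],[60,-140,-145,150,0,0,0],[60,-170,-180,150,0,0,0],[60,-190,-200,150,0,0,0],[60,-190,-200,150,0,0,0],[60,-190,-200,150,0,0,0]]]' 25
python3 - <<'E'
from h import *
g1=grab_frame('side')[190:310,250:410,::-1]; g2=grab_frame('top')[190:250,235:435,::-1]
g2=(255*(g2/255.)**.6).astype(np.uint8)
a=cv2.resize(g1,(400,300),interpolation=cv2.INTER_CUBIC); b=cv2.resize(g2,(800,240),interpolation=cv2.INTER_CUBIC)
cv2.imwrite("pics/f.png",np.vstack([cv2.copyMakeBorder(a,0,0,0,400,0),b]))
E
```

```text
t: 22.5
eef_pos: [0.5997, -0.2958, 0.0554]
tcp_rot: [-3.14, -0.001, 1.574]
force: [0.1, -0.3, -1.2]
finger_gap: 0.328
finger_force: 25.0
t: 23.2
eef_pos: [0.6003, -0.2956, 0.0327]
tcp_rot: [3.142, -0.0, 1.574]
force: [0.0, 1.0, -2.4]
finger_gap: 0.325
finger_force: 25.0
t: 25.0
eef_pos: [0.4101, -0.4959, 0.1836]
tcp_rot: [3.141, 0.001, 1.573]
force: [-0.2, 0.6, 0.6]
finger_gap: 0.63
finger_force: 0.0
```

View pics/f.png

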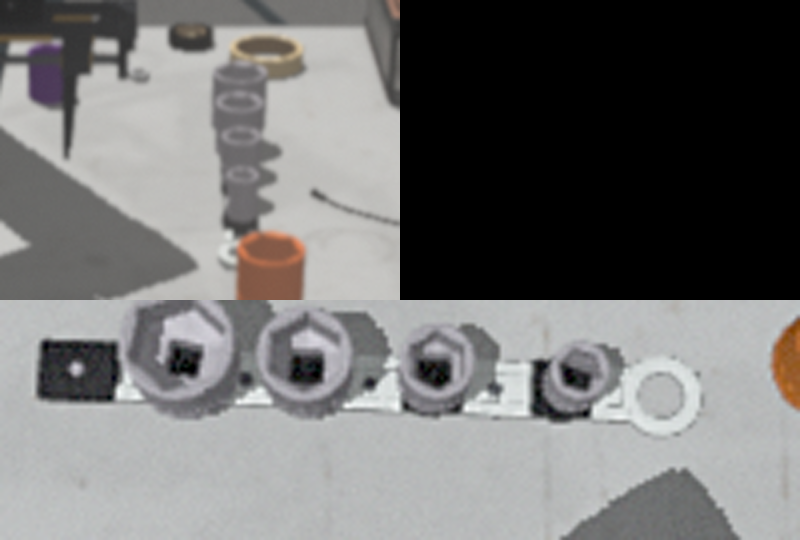

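All four sockets stand on the clips in order, with black visible through each drive hole. Rim centres in the lower crop are D (178,50), C (304,60), B (437,67) and A (577,75). I'll check them numerically at seated height, then hand in.

```bash
python3 - <<'E'
from h import *
for n,(u,v),h,c in [("D",(178,50),.086,(.6086,-.0858)),("C",(304,60),.079,(.6052,-.1559)),("B",(437,67),.072,(.6027,-.2241)),("A",(577,75),.066,(.6001,-.2956))]:
    p=world("top",((u+.5)/4-.5+235,(v+.5)/4-.5+190),h); print(n,((p[:2]-c)*1000).round(1))
E
```

```text
D [-3.1 -3.8]
C [-3.   1.7]
B [-2.3  0.7]
A [-2.2 -1.7]
```

```bash
python3 -c "
from plant import bot
print(bot.close_job())"
```

```text
the job is handed in; nothing more can be done
None
```

The job is handed in, with no verdict returned: sockets A, B, C and D stand mouth up on the clips in order from the hanging ring to the end stop; my last picture measured each within about 5 mm of its post (limit 8 mm), and seating was judged by eye.

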